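Finish the connector batch and hang its tray on the green stand

TASK

Put the last connector from the orange-topped jig into the blue carrier tray with the other two, while the tray stays standing on the bench. Then pick the tray up by its handle, carry it level across the bench and hang it by the handle bar on both hooks of the bright green stand, lowering it gently, with all three connectors still inside.

Things in the scene. Friction and masses are not known exactly. Their poses are not given: they have to be found in the camera images.
- last: the last panel connector: 25 x 25 x 4 mm square steel flange at the foot with a brass-coloured round shell of 19 mm diameter above it, 40 mm high in all, 45 g; origin at the centre of the flange's underside, z along the shell. It stands upright on the jig
- jig: fixed aluminium block 70 x 70 mm with an orange plastic top 24 mm above the bench, on which the last connector stands; origin at the centre of its underside
- tray: open blue plastic tray, 150 (x) x 150 (y) x 38 mm high, walls and floor 3 mm, about 0.45 kg, with a rigid steel bail: flat uprights at the middles of its y sides (y = +-68 mm) and a bar between them along y over the middle of the tray. Origin at the centre of its underside, z up. Its -x half (before the bar) starts empty; the two finished connectors stand in the +x half
- tray_bar (a point): middle of the tray's handle bar, 100 mm above the tray's underside; axes as the tray's: y along the bar. The bar is a 10 mm round rod 137 mm long, with a black square grip (14 x 14 mm, 48 mm long) round its middle
- done1: finished panel connector: 25 x 25 x 4 mm square steel flange at the foot with a brass-coloured round shell of 19 mm diameter above it, 40 mm high in all, 45 g; origin at the centre of the flange's underside, z along the shell. It stands in the tray
- done2: another finished connector like done1, standing in the tray; origin at the centre of the flange's underside
- green_stand: green hanging stand, fixed: bright green base plate and cross-bar, post behind, two parallel steel hooks (8 mm rod) at y = +-42 mm pointing to its -x. Their upper edges are level for 32 mm at 150 mm height, end in upturned tips (24 mm before the seat, 14 mm high) and slope up behind to a cross-bar 118 mm behind the seat, top at 187 mm. Origin on the bench straight below the seat
- green_stand_seat (a point): seat of the green stand: midway between its two hooks, level with their upper edges, 150 mm above the bench; axes as the stand's: x away from the hook tips towards the post, y across the hooks, z up. A bar lying on the hooks has its axis 5 mm above this point
- red_stand: red hanging stand, fixed: red base plate and cross-bar, post behind, two parallel steel hooks (8 mm rod) at y = +-42 mm pointing to its -x. Their upper edges are level for 32 mm at 150 mm height, end in upturned tips (24 mm before the seat, 14 mm high) and slope up behind to a cross-bar 118 mm behind the seat, top at 187 mm. For rejects, not to be used. Origin on the bench below its seat
- screwdriver: loose screwdriver with yellow handle, 150 mm long, lying on the bench; origin at the underside of its middle
- flux_jar: loose closed jar with a white cap, 48 mm diameter, 50 mm high; origin at the centre of its underside

How it is judged:
On the way, in this order (a step that is already met when the one before it is completed fails the run):
1. the last connector lies or stands inside the tray, let go by the fingers, while the tray still stands on the bench (x of last in the frame of tray between -0.072 and 0.072 m and y of last in the frame of tray between -0.072 and 0.072 m and z of last in the frame of tray between -0.005 and 0.04 m and contact force between the fingers and last below 0.05 N and height (world z) of tray below 0.006 m), for 0.2 s.
2. the tray is lifted at least 50 mm clear of the bench, within 15 degrees of level, with all three connectors inside (x of last in the frame of tray between -0.072 and 0.072 m and y of last in the frame of tray between -0.072 and 0.072 m and z of last in the frame of tray between -0.005 and 0.04 m and x of done1 in the frame of tray between -0.072 and 0.072 m and y of done1 in the frame of tray between -0.072 and 0.072 m and z of done1 in the frame of tray between -0.005 and 0.04 m and x of done2 in the frame of tray between -0.072 and 0.072 m and y of done2 in the frame of tray between -0.072 and 0.072 m and z of done2 in the frame of tray between -0.005 and 0.04 m and height (world z) of tray above 0.05 m and angle between tray's own z axis and vertical below 0.26 rad), for 0.3 s.
At the end, for the whole second after the job is handed in: Tray at rest, its bar lying on both green-stand hooks behind their tips: bar middle within 22 mm of the seat sideways, at most 20 mm before or 30 mm behind it, square to the hooks within 11 degrees; tray within 15 degrees of level, all three connectors inside it (x of tray_bar in the frame of green_stand_seat between -0.02 and 0.03 m and y of tray_bar in the frame of green_stand_seat between -0.022 and 0.022 m and z of tray_bar in the frame of green_stand_seat between -0.002 and 0.016 m and angle between the y axis of tray and the y axis of green_stand_seat, either way round below 0.2 rad and angle between tray's own z axis and vertical below 0.26 rad and contact force between tray and green_stand above 2 N and linear speed of tray below 0.03 m/s and angular speed of tray below 0.3 rad/s and x of last in the frame of tray between -0.072 and 0.072 m and y of last in the frame of tray between -0.072 and 0.072 m and z of last in the frame of tray between -0.005 and 0.04 m and x of done1 in the frame of tray between -0.072 and 0.072 m and y of done1 in the frame of tray between -0.072 and 0.072 m and z of done1 in the frame of tray between -0.005 and 0.04 m and x of done2 in the frame of tray between -0.072 and 0.072 m and y of done2 in the frame of tray between -0.072 and 0.072 m and z of done2 in the frame of tray between -0.005 and 0.04 m); the robot touches nothing.
It fails at once if the tray is tipped more than 20 degrees from level (angle between tray's own z axis and vertical above 0.35 rad).
It fails at once if the last connector is dropped from more than about 40 mm (it moves faster than 0.9 m/s while the fingers do not hold it) (linear speed of last above 0.9 m/s and contact force between the fingers and last below 0.05 N).
It fails at once if the tray is banged or pressed on to the green stand with more than 60 N (contact force between tray and green_stand above 60 N).
It fails at once if the tray is let fall on to the hooks from more than about 10 mm (it moves faster than 0.4 m/s while the fingers do not hold it) (linear speed of tray above 0.4 m/s and contact force between the fingers and tray below 0.05 N).
It fails at once if the screwdriver or the flux jar is moved more than 30 mm (distance of any of screwdriver, flux_jar from where it was at the start of the episode above 0.03 m).
It also fails if it takes over 61 s, if anything falls off the work surface, if the arm or the gripper's body presses on something with over 40 N, if the wrist force passes 120 N, or if a joint passes its speed limit or range.

ROBOT

A 6-joint arm with a two-finger parallel gripper is mounted at the origin on the work surface. World frame = base frame: x ahead of the robot, y to its left, z up, the work surface at z = 0. Lengths are in m, angles in rad, forces in N, time in s.
With the tool pointing down it reaches from about 0.325 to 0.775 m from the base axis. Payload 9.3 kg.
Tool frame: the origin (TCP) lies midway between the tips of the shut fingers; the grasp point (between the pads) lies arm.grip_depth behind it (arm.grip_depth is the distance from the TCP to the grasp point, in m); z points along the fingers, y is the line along which they close (so a half turn about z gives the same grasp; the last joint's range is limited). The gripper opens to 85 mm and grips with 20 to 120 N. Pads are 22 mm wide; open, the fingers measure 114 mm over their backs; the gripper's body (76 mm by 85 mm) begins 54 mm behind the grasp point. The pads swing forward as they close: fully open they stand 13 mm farther back than shut.
Start: joints at [1.071, 0.259, 0.021, 1.334, 0, 1.418], TCP at [0.187, 0.517, 0.231] pointing down, gripper open.
Joint ranges: [-3.04, 3.04], [-0.91, 1.82], [-1.04, 1.36], [-1.92, 1.95], [-1.52, 1.45], [-3.14, 3.14]. Speed limits (rad/s): [2.22, 2.22, 2.79, 3.14, 3.14, 3.14].

INTERFACE

Orientations are given as [roll, pitch, yaw] about the fixed x, y, z axes, in that order (R = Rz(yaw) Ry(pitch) Rx(roll)).
In Python, from plant import arm, grab_frame, get_calibration gives the robot as it stands. The module is installed in compiled form; this text tells all that it offers.
- The arm moves only by the tool apply_moves, never from a script. Its argument "deltas" is a list of rows, each a list of 6 numbers: the shift along the tool's x, y, z as a fraction of full scale, then the turn, a rotation vector about the tool's x, y, z as a fraction of full scale. In form: [[dx, dy, dz, rx, ry, rz], ...]. A call has 1 to 10 rows; each row shifts and turns the commanded pose from where the row before left it, along the tool's axes as they then stand; what a row does not reach is not made up. Full scale, the value 1, is 200 mm for a shift and 120 degrees for a turn. A row lasts 1/8 s, in which the tool goes at most 62.5 mm and 10.7 degrees, less where a joint would pass 70% of its speed; a pose out of reach is approached as far as the arm can. A call with a number of a shift or a turn outside -1 to 1 is refused whole. A call with a gripper value outside its range is refused whole. "hand" is the opening, from 0 (shut) to 1 (fully open), set as the call begins (left out, the last holds). The fingers move at their own pace and stop on an object; the grip force is fixed at half the most. Time passes only in rows, so rows that do not move let the fingers close. It gives the time, the measured TCP pose, the force, the opening and the grip force at its end, in the units of the state.
- arm.observe(): the state, without advancing time (a new reading comes with each control period).
- grab_frame(name): name is "scene" or "top"; returns the picture (384x512x3 uint8, red, green, blue); there is no depth.
- get_calibration(name): a dict with "fx", "fy", "cx", "cy" (pixels), "camera_from_world" (4x4, takes a point from world to camera coordinates). Camera axes: x right, y up, looking along -z (the intrinsics and any distortion apply to the point x, -y, -z); pixel columns grow to the right and rows downward; lengths in m; the calibration is good to about 2 mm. A picture is of the moment at which its call begins. get_calibration takes no time and is no camera call.
- arm.close_job(): hands the job in; it is judged then, once.
The state is a dict: "clock": time; "joint_pos": joint angles; "qd": joint speeds; "joint_efforts": joint torques, N m; "tool_pos": TCP position; "ee_rot": TCP orientation; "wrist_force": force on the tool from outside, world axes, zero at the start; "ft_torque": the same for the moment, N m; "opening": finger opening in m; "grasp_force": force on a finger pad.
Only numpy, scipy, OpenCV 4.12 (cv2) and the standard library are available. Lean on these libraries where they do the work, as an engineer would, in place of code of your own. Each camera call takes 0.05 s, during which the arm holds its last target. There are 200 camera calls.

## Working session

There is one attempt and no reset: what is moved stays moved. The work goes in short steps, Python scripts to look and compute and a tool call to move; the robot and the scene stay as the last step left them, time stands still between calls to the robot, and variables do not carry over. Pictures are saved under pics/ and viewed, at most 10 in all, crops included, and the job is handed in when it is done.

Besides the shell and the picture viewer there is one more tool, called after "Call:" by a JSON object that holds its "method" and its "body", one argument or row to a line. apply_moves: Moves the arm, as the interface text tells. Shift numbers are shares of 200 mm and turn numbers shares of 120 degrees, none past 1 either way. Its arguments: {"type":"object","properties":{"deltas":{"type":"array"},"hand":{"type":"number"}},"required":["deltas"]}

```bash
mkdir -p pics; python3 - <<'E'
from plant import arm, grab_frame, get_calibration
import cv2, numpy as np
for n in ("scene","top"):
    im=grab_frame(n); cv2.imwrite(f"pics/{n}0.png",cv2.resize(im[:,:,::-1],(800,600),interpolation=cv2.INTER_CUBIC))
    c=get_calibration(n); print(n,{k:np.round(v,4).tolist() for k,v in c.items()})
print(arm.observe(), arm.grip_depth)
E
```

```text
scene {'fx': 347.4337, 'fy': 347.4337, 'cx': 257.4635, 'cy': 193.8544, 'camera_from_world': [[0.7696, 0.6382, -0.0199, -0.4074], [-0.4566, 0.572, 0.6814, 0.1599], [0.4463, -0.5153, 0.7316, -1.1938], [0.0, 0.0, 0.0, 1.0]]}
top {'fx': 498.9055, 'fy': 498.9055, 'cx': 256.2241, 'cy': 190.9752, 'camera_from_world': [[-0.0111, -0.9999, 0.0037, -0.0107], [0.9969, -0.0107, 0.0783, -0.5234], [-0.0782, 0.0046, 0.9969, -1.47], [0.0, 0.0, 0.0, 1.0]]}
{'clock': 0.1, 'joint_pos': array([ 1.07140142e+00,  2.59139239e-01,  2.08341335e-02,  1.33366195e+00,
       -1.76071962e-05,  1.41820275e+00]), 'qd': array([-0.00057227, -0.00128986,  0.00035095, -0.00134734,  0.00151579,
        0.00049813]), 'joint_efforts': array([ 4.77005160e-03, -5.56694555e+01,  3.45070374e+01,  1.16268356e-02,
       -1.42561344e-04,  2.51521112e-05]), 'tool_pos': array([0.1868307, 0.5170416, 0.2307234]), 'ee_rot': array([-3.14043285e+00, -1.60550862e-04,  2.79479124e+00]), 'wrist_force': array([-1.10997449,  0.51958511,  0.64525355]), 'ft_torque': array([0.02003014, 0.01204158, 0.01837709]), 'grasp_force': 0.0, 'opening': 0.08543272881778469} 0.0187
```

View pics/scene0.png

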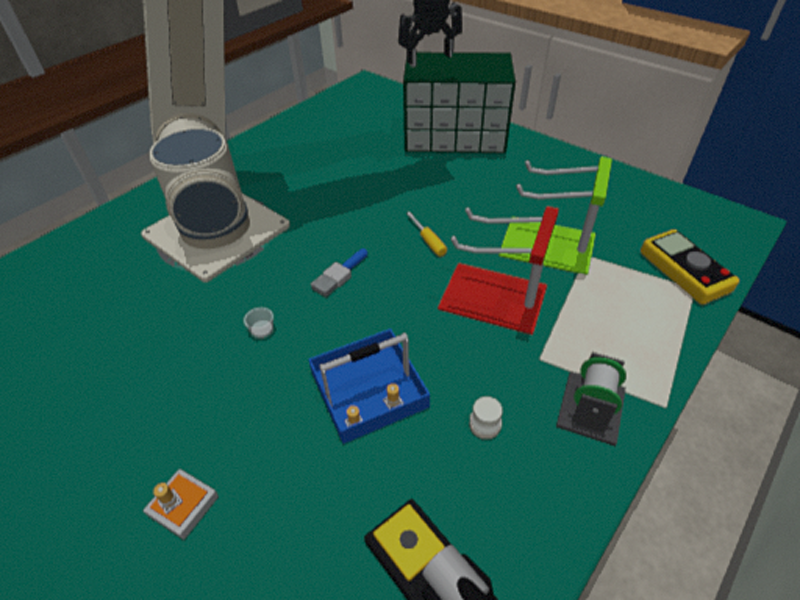

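View pics/top0.png

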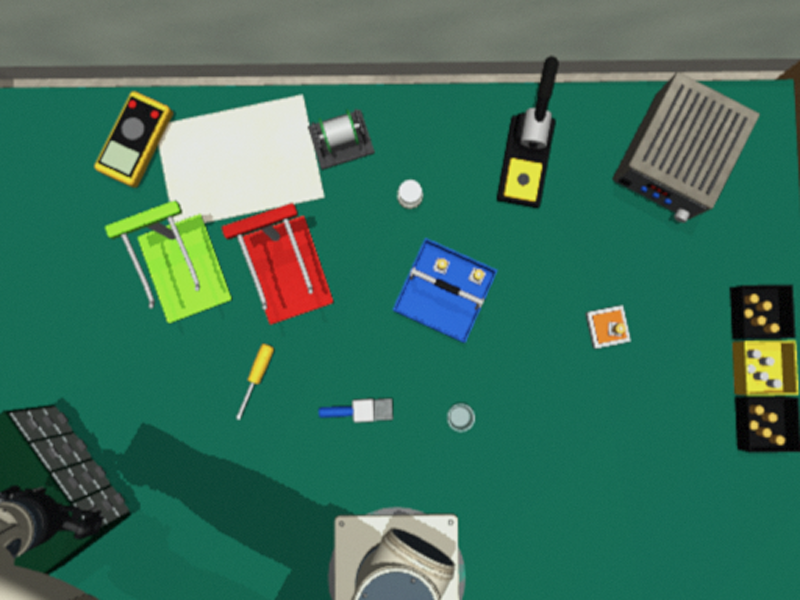

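The scene view shows the tray at about (370,385), the jig at (180,500), and the green stand at (560,210), behind the red one. In the top view the tray is at (445,290), the jig at (609,327), and the green hooks run from tips (150,305)/(197,290) to the cross-bar at (143,218). Next I'll enlarge these.

```bash
cat > h.py <<'E'
import cv2, numpy as np
from plant import arm, grab_frame, get_calibration
def crop(im,c,w=100,h=75,s=4):
    x0,y0=int(c[0]-w/2),int(c[1]-h/2)
    o=cv2.resize(im[y0:y0+h,x0:x0+w,::-1],None,fx=s,fy=s,interpolation=cv2.INTER_CUBIC)
    for k in range(0,w):
        if (x0+k)%10==0:
            cv2.line(o,(k*s,0),(k*s,5),(255,255,255),1)
            if (x0+k)%20==0: cv2.putText(o,str(x0+k),(k*s,14),0,.33,(255,255,255),1)
    for k in range(0,h):
        if (y0+k)%10==0:
            cv2.line(o,(0,k*s),(5,k*s),(255,255,255),1); cv2.putText(o,str(y0+k),(7,k*s+4),0,.33,(255,255,255),1)
    return o
def world(name,u,v,z):
    c=get_calibration(name);T=np.array(c["camera_from_world"]);R,t=T[:3,:3],T[:3,3]
    d=R.T@np.array([(u-c["cx"])/c["fx"],-(v-c["cy"])/c["fy"],-1]); o=-R.T@t
    return o+d*(z-o[2])/d[2]
def pix(name,p):
    c=get_calibration(name);q=np.array(c["camera_from_world"])@np.append(p,1)
    return c["cx"]+c["fx"]*q[0]/-q[2], c["cy"]+c["fy"]*q[1]/q[2]
E
python3 - <<'E'
from h import *
a=grab_frame("top");b=grab_frame("scene")
m=np.vstack([np.hstack([crop(a,(389,209)),crop(a,(285,186))]),np.hstack([crop(a,(108,167)),crop(b,(357,130))])])
cv2.imwrite("pics/m1.png",m)
E
```

```text
(no output)
```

View pics/m1.png

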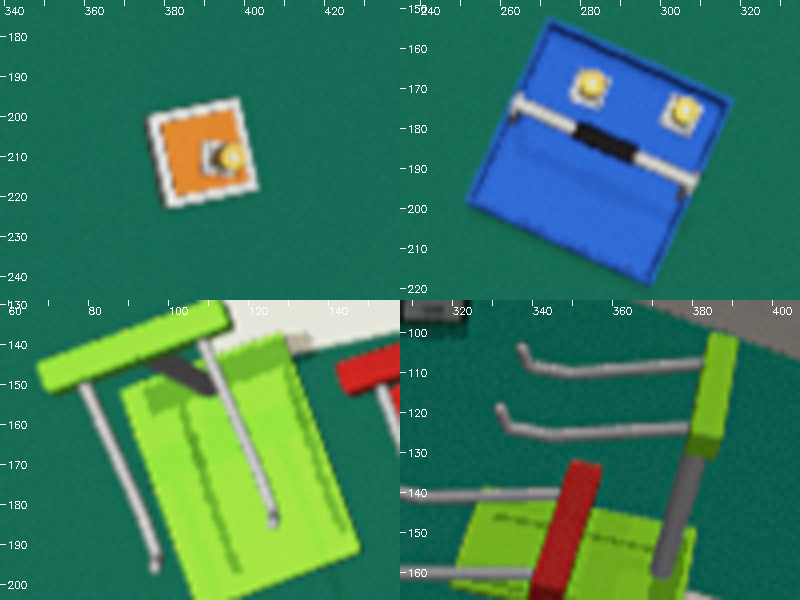

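```bash
python3 - <<'E'
from h import *
np.set_printoptions(precision=4,suppress=True)
def P(n,x0,y0,cx,cy,z): return world(n,x0+(cx+.5)/4-.5,y0+(cy+.5)/4-.5,z)
J=lambda x,y,z:P("top",339,171,x,y,z); T=lambda x,y,z:P("top",235,148,x,y,z); G=lambda x,y,z:P("top",58,129,x,y,z)
print("conn top",J(233,157,.064),"flange",J(221,158,.028))
c=[T(*p,.038) for p in((149,20),(332,98),(252,286),(67,202))];c=np.array(c)
print("corners",c,c.mean(0)); 
for i in range(4):
    d=c[(i+1)%4]-c[i];print(np.linalg.norm(d),np.degrees(np.arctan2(d[1],d[0])))
e=np.array([T(117,102,.1),T(294,183,.1)]);d=e[0]-e[1];print("bar",e,e.mean(0),T(205,143,.107),np.linalg.norm(d),np.degrees(np.arctan2(d[1],d[0])))
print("done",T(192,84,.043),T(286,109,.043))
t=np.array([G(155,268,.16),G(274,222,.16)]);d=t[0]-t[1];print("tips",t,np.linalg.norm(d),np.degrees(np.arctan2(d[1],d[0])))
h=np.array([G(85,85,.187),G(204,42,.187)]);print("roots",h)
for i in(0,1):
    d=h[i]-t[i];print(np.linalg.norm(d),np.degrees(np.arctan2(d[1],d[0])))
S=lambda x,y,z:P("scene",307,92,x,y,z)
t=np.array([S(122,47,.162),S(101,107,.162)]);d=t[0]-t[1];print("tips",t,np.linalg.norm(d),np.degrees(np.arctan2(d[1],d[0])))
for y in(.042,-.042):
    pass
E
```

```text
conn top [ 0.4606 -0.4227  0.064 ] flange [ 0.4613 -0.4241  0.028 ]
corners [[ 0.6357 -0.0641  0.038 ]
 [ 0.5759 -0.1989  0.038 ]
 [ 0.4376 -0.1372  0.038 ]
 [ 0.5009 -0.0018  0.038 ]] [ 0.5375 -0.1005  0.038 ]
0.1473984915611617 -113.89977106972047
0.15152061511727652 155.96640092112358
0.14942794333662549 64.92116879026692
0.14846404592384124 -24.807395531433244
bar [[ 0.5676 -0.0383  0.1   ]
 [ 0.5086 -0.1628  0.1   ]] [ 0.5381 -0.1005  0.1   ] [ 0.5371 -0.0998  0.107 ] 0.13767469471457514 64.65732646873548
done [ 0.5869 -0.095   0.043 ] [ 0.5676 -0.1641  0.043 ]
tips [[0.5044 0.4162 0.16  ]
 [0.5347 0.3362 0.16  ]] 0.08557012904719451 110.77014659624187
roots [[0.6252 0.456  0.187 ]
 [0.6534 0.3771 0.187 ]]
0.13006224043163345 18.217919730403622
0.1283988032421438 19.01390932801793
tips [[0.5059 0.4155 0.162 ]
 [0.5345 0.3381 0.162 ]] 0.08254930255185337 110.31136111873198
```

Measurements from the two cameras agree:
- Connector: (0.461, -0.423)
- Tray: (0.5375, -0.1003), yaw -24.9°
- Green seat: (0.5426, 0.3847), yaw about 19.7°

Next I'll write a helper that works out each move.

```bash
cat > mv.py <<'E'
import sys, numpy as np
from scipy.spatial.transform import Rotation as R
from plant import arm
# targets: x y z yaw_deg ; chained from the measured pose; shift first, then turn about world z
s=arm.observe(); p=np.array(s["tool_pos"]); r=R.from_euler("xyz",s["ee_rot"])
print("t %.2f"%s["clock"],p.round(4),np.degrees(s["ee_rot"]).round(2),"F",np.round(s["wrist_force"],1),"open %.4f grip %.1f"%(s["opening"],s["grasp_force"]))
for a in sys.argv[1:]:
    v=[float(k) for k in a.split(",")]; q=np.array(v[:3]); d=r.inv().apply(q-p)/.2
    print(a,"shift",d.round(4),"minrows",int(np.ceil(np.abs(np.linalg.norm(d))/.3125)),end=" ")
    p=q
    if len(v)>3:
        r2=R.from_euler("xyz",[np.pi,0,np.radians(v[3])]); w=np.degrees((r.inv()*r2).as_rotvec())/120
        print("turn",w.round(4),"minrows",int(np.ceil(np.linalg.norm(w)/.089)),end=""); r=r2
    print()
E
python3 mv.py 0.45,0.1,0.23,190 0.461,-0.423,0.15 0.461,-0.423,0.035
```

```text
t 0.20 [0.1868 0.5171 0.2309] [-1.7995e+02 -1.0000e-02  1.6013e+02] F [-0.  -0.2  0.8] open 0.0853 grip 0.0
0.45,0.1,0.23,190 shift [-1.9463 -1.5141  0.0054] minrows 8 turn [-4.000e-04 -2.000e-04 -2.489e-01] minrows 3
0.461,-0.423,0.15 shift [ 0.3999 -2.5848  0.4   ] minrows 9 
0.461,-0.423,0.035 shift [ 0.    -0.     0.575] minrows 2
```

Call:
{"method": "apply_moves", "body": {
  "deltas": [
    [-0.1,-0.08,0,0,0,0],
    [-0.2,-0.16,0,0,0,0],
    [-0.22,-0.17,0,0,0,0],
    [-0.22,-0.17,0,0,0,0],
    [-0.22,-0.17,0,0,0,0],
    [-0.22,-0.17,0,0,0,0],
    [-0.22,-0.17,0,0,0,0],
    [-0.22,-0.17,0,0,0,0],
    [-0.2,-0.16,0,0,0,0],
    [-0.12,-0.1,0,0,0,0]
  ],
  "hand": 1
}}

```text
clock: 1.45
tool_pos: [0.4494, 0.0974, 0.2311]
ee_rot: [-3.141, -0.0, 2.793]
wrist_force: [-0.8, 0.5, -0.6]
opening: 0.0855
grasp_force: 0.0
```

Call:
{"method": "apply_moves", "body": {
  "deltas": [
    [0,0,0,0,0,-0.063],
    [0,0,0,0,0,-0.063],
    [0,0,0,0,0,-0.063],
    [0,0,0,0,0,-0.06],
    [0,0,0,0,0,0]
  ]
}}

```text
clock: 2.08
tool_pos: [0.4484, 0.0994, 0.2312]
ee_rot: [3.142, -0.0, -2.968]
wrist_force: [-0.3, 0.3, -0.5]
opening: 0.0856
grasp_force: 0.0
```

```bash
python3 mv.py 0.461,-0.423,0.15 0.461,-0.423,0.035
```

```text
t 2.08 [0.4484 0.0994 0.2312] [ 1.8000e+02 -1.0000e-02 -1.7004e+02] F [-0.3  0.3 -0.5] open 0.0856 grip 0.0
0.461,-0.423,0.15 shift [ 0.3897 -2.5837  0.406 ] minrows 9 
0.461,-0.423,0.035 shift [-1.00e-04 -0.00e+00  5.75e-01] minrows 2
```

Call:
{"method": "apply_moves", "body": {
  "deltas": [
    [0.02,-0.15,0.0,0,0,0],
    [0.04,-0.27,0.0,0,0,0],
    [0.04,-0.29,0.0,0,0,0],
    [0.05,-0.29,0.02,0,0,0],
    [0.05,-0.29,0.06,0,0,0],
    [0.05,-0.29,0.06,0,0,0],
    [0.04,-0.29,0.06,0,0,0],
    [0.04,-0.29,0.07,0,0,0],
    [0.04,-0.27,0.07,0,0,0],
    [0.02,-0.154,0.066,0,0,0]
  ]
}}

```text
clock: 3.32
tool_pos: [0.461, -0.4257, 0.1489]
ee_rot: [3.141, -0.0, -2.972]
wrist_force: [0.3, 0.2, -0.7]
opening: 0.0855
grasp_force: 0.0
```

Call:
{"method": "apply_moves", "body": {
  "deltas": [
    [0,0,0,0,0,0],
    [0,0,0,0,0,0],
    [0,0,0,0,0,0]
  ]
}}

```text
clock: 3.7
tool_pos: [0.4619, -0.4221, 0.1508]
ee_rot: [-3.141, 0.0, -2.967]
wrist_force: [-1.4, -0.2, 0.2]
opening: 0.0849
grasp_force: 0.0
```

```bash
python3 mv.py 0.461,-0.423,0.035; python3 - <<'E'
from h import *
a=grab_frame("top");b=grab_frame("scene")
u=pix("scene",(.461,-.423,.06))
cv2.imwrite("pics/m2.png",np.hstack([crop(a,(389,209)),crop(b,(int(u[0]),int(u[1])))]))
E
```

```text
t 3.70 [ 0.4619 -0.4221  0.1508] [-1.7996e+02  3.0000e-02 -1.6998e+02] F [-1.4 -0.2  0.2] open 0.0849 grip 0.0
0.461,-0.423,0.035 shift [ 0.0053 -0.0034  0.5792] minrows 2
```

View pics/m2.png

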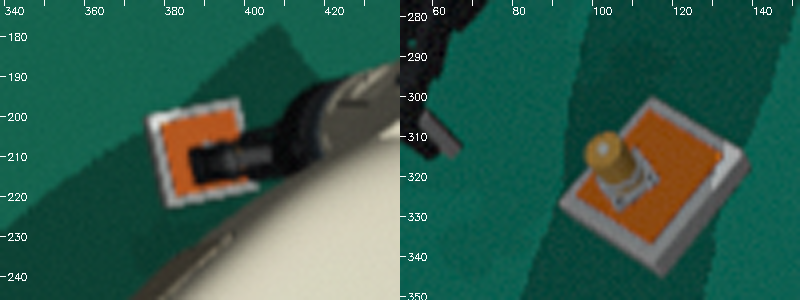

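The flange is square to the jig (scene crop, shell top at about (102,312) px), and the gripper is above it with the fingers open. I'll go down and close.

Call:
{"method": "apply_moves", "body": {
  "deltas": [
    [0.005,-0.003,0.1,0,0,0],
    [0,0,0.12,0,0,0],
    [0,0,0.12,0,0,0],
    [0,0,0.12,0,0,0],
    [0,0,0.08,0,0,0],
    [0,0,0.04,0,0,0],
    [0,0,0,0,0,0],
    [0,0,0,0,0,0]
  ]
}}

```text
clock: 4.8
tool_pos: [0.461, -0.4241, 0.0349]
ee_rot: [-3.141, 0.001, -2.967]
wrist_force: [0.3, -0.2, -1.2]
opening: 0.0854
grasp_force: 0.0
```

Call:
{"method": "apply_moves", "body": {
  "deltas": [
    [0,0,0,0,0,0],
    [0,0,0,0,0,0],
    [0,0,0,0,0,0],
    [0,0,0,0,0,0],
    [0,0,0,0,0,0],
    [0,0,0,0,0,0],
    [0,0,0,0,0,0],
    [0,0,0,0,0,0]
  ],
  "hand": 0
}}

```text
clock: 5.8
tool_pos: [0.4608, -0.4239, 0.0343]
ee_rot: [-3.141, 0.0, -2.967]
wrist_force: [0.5, -0.0, 5.3]
opening: 0.0171
grasp_force: 58.6
```

```bash
python3 - <<'E'
import numpy as np
y=np.radians(-24.9);c=np.array([.5375,-.1003])
print(c+np.array([[np.cos(y),-np.sin(y)],[np.sin(y),np.cos(y)]])@[-.052,0])
E
python3 mv.py 0.462,-0.423,0.17,155.1 0.49,-0.078,0.17 0.49,-0.078,0.0165
```

```text
[ 0.49033371 -0.07840614]
t 5.80 [ 0.4608 -0.4239  0.0343] [-1.7997e+02  1.0000e-02 -1.6999e+02] F [ 0.5 -0.   5.3] open 0.0171 grip 58.6
0.462,-0.423,0.17,155.1 shift [-0.0071  0.0032 -0.6783] minrows 3 turn [-2.000e-04  2.000e-04  2.909e-01] minrows 4
0.49,-0.078,0.17 shift [0.5993 1.6236 0.    ] minrows 6 
0.49,-0.078,0.0165 shift [ 0.     -0.      0.7675] minrows 3
```

Call:
{"method": "apply_moves", "body": {
  "deltas": [
    [0,0,-0.07,0,0,0],
    [0,0,-0.15,0,0,0],
    [0,0,-0.18,0,0,0],
    [0,0,-0.16,0,0,0],
    [0,0,-0.12,0,0,0.04],
    [0,0,0,0,0,0.07],
    [0,0,0,0,0,0.07],
    [0,0,0,0,0,0.07],
    [0,0,0,0,0,0.04],
    [0,0,0,0,0,0]
  ]
}}

```text
clock: 7.05
tool_pos: [0.4605, -0.4237, 0.1705]
ee_rot: [3.142, -0.0, 2.71]
wrist_force: [-0.0, -0.2, -0.5]
opening: 0.017
grasp_force: 58.5
```

Call:
{"method": "apply_moves", "body": {
  "deltas": [
    [0.03,0.08,0,0,0,0],
    [0.06,0.16,0,0,0,0],
    [0.07,0.2,0,0,0,0],
    [0.08,0.22,0,0,0,0],
    [0.08,0.22,0,0,0,0],
    [0.08,0.22,0,0,0,0],
    [0.08,0.2,0,0,0,0],
    [0.07,0.18,0,0,0,0],
    [0.05,0.14,0,0,0,0],
    [0,0,0,0,0,0]
  ]
}}

```text
clock: 8.3
tool_pos: [0.487, -0.0769, 0.1705]
ee_rot: [3.141, 0.0, 2.713]
wrist_force: [-0.2, -0.8, -0.5]
opening: 0.0173
grasp_force: 58.6
```

Call:
{"method": "apply_moves", "body": {
  "deltas": [
    [0,0,0,0,0,0],
    [0,0,0,0,0,0]
  ]
}}

```text
clock: 8.55
tool_pos: [0.4874, -0.0799, 0.1701]
ee_rot: [-3.141, -0.0, 2.708]
wrist_force: [-0.2, -0.8, -0.8]
opening: 0.0174
grasp_force: 58.6
```

```bash
python3 mv.py 0.4903,-0.0784,0.17,155.1  0.4903,-0.0784,0.0165; python3 - <<'E'
from h import *
a=grab_frame("top");b=grab_frame("scene")
u=pix("scene",(.53,-.1,.08))
cv2.imwrite("pics/m3.png",np.hstack([crop(a,(285,186)),crop(b,(int(u[0]),int(u[1])))]))
E
```

```text
t 8.55 [ 0.4874 -0.0799  0.1701] [-179.99   -0.    155.18] F [-0.2 -0.8 -0.8] open 0.0174 grip 58.6
0.4903,-0.0784,0.17,155.1 shift [-0.0099  0.0129  0.0004] minrows 1 turn [-0.0001 -0.      0.0007] minrows 1
0.4903,-0.0784,0.0165 shift [ 0.     -0.      0.7675] minrows 3
```

View pics/m3.png

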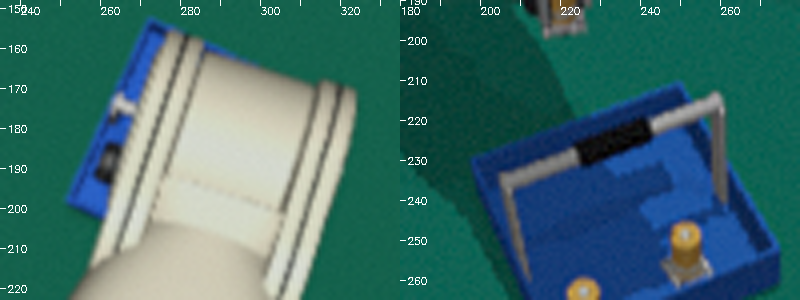

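The connector is held (scene crop, about (220,198) px) and the tray hasn't moved. I'll correct by about 3 mm and lower it in front of the bar.

Call:
{"method": "apply_moves", "body": {
  "deltas": [
    [-0.007,0.01,0.06,0,0,0],
    [0,0,0.1,0,0,0],
    [0,0,0.12,0,0,0],
    [0,0,0.12,0,0,0],
    [0,0,0.12,0,0,0],
    [0,0,0.1,0,0,0],
    [0,0,0.07,0,0,0],
    [0,0,0,0,0,0]
  ]
}}

```text
clock: 9.65
tool_pos: [0.489, -0.078, 0.031]
ee_rot: [-3.141, -0.002, 2.709]
wrist_force: [0.1, 0.3, -0.6]
opening: 0.0174
grasp_force: 58.5
```

Call:
{"method": "apply_moves", "body": {
  "deltas": [
    [0,0,0.025,0,0,0],
    [0,0,0.02,0,0,0],
    [0,0,0.015,0,0,0],
    [0,0,0.01,0,0,0],
    [0,0,0.005,0,0,0],
    [0,0,0,0,0,0]
  ]
}}

```text
clock: 10.4
tool_pos: [0.4897, -0.0781, 0.0171]
ee_rot: [-3.142, -0.0, 2.709]
wrist_force: [-0.1, -0.1, 0.3]
opening: 0.0172
grasp_force: 58.5
```

Call:
{"method": "apply_moves", "body": {
  "deltas": [
    [0,0,0.005,0,0,0],
    [0,0,0.005,0,0,0],
    [0,0,0.005,0,0,0],
    [0,0,0,0,0,0]
  ]
}}

```text
clock: 10.9
tool_pos: [0.4896, -0.0781, 0.014]
ee_rot: [-3.142, -0.0, 2.709]
wrist_force: [-0.8, 0.3, 0.5]
opening: 0.0171
grasp_force: 58.5
```

Call:
{"method": "apply_moves", "body": {
  "deltas": [
    [0,0,0,0,0,0],
    [0,0,0,0,0,0],
    [0,0,0,0,0,0],
    [0,0,0,0,0,0],
    [0,0,0,0,0,0]
  ],
  "hand": 0.5
}}

```text
clock: 11.52
tool_pos: [0.4897, -0.0781, 0.0141]
ee_rot: [-3.142, 0.0, 2.709]
wrist_force: [-0.1, 0.5, 0.2]
opening: 0.0423
grasp_force: 0.0
```

Call:
{"method": "apply_moves", "body": {
  "deltas": [
    [0,0,-0.03,0,0,0],
    [0,0,-0.07,0,0,0],
    [0,0,-0.12,0,0,0],
    [0,0,-0.16,0,0,0],
    [0,0,-0.2,0,0,0],
    [0,0,-0.18,0,0,0],
    [0,0,-0.1,0,0,0],
    [0,0,0,0,0,0]
  ]
}}

```text
clock: 12.52
tool_pos: [0.4904, -0.0783, 0.1882]
ee_rot: [3.141, 0.004, 2.709]
wrist_force: [0.1, 0.2, -0.4]
opening: 0.0424
grasp_force: 0.0
```

```bash
python3 mv.py 0.5377,-0.1002,0.19,245.1  0.5377,-0.1002,0.0813; python3 - <<'E'
from h import *
a=grab_frame("top");b=grab_frame("scene")
u=pix("scene",(.53,-.1,.06))
cv2.imwrite("pics/m4.png",np.hstack([crop(a,(285,186)),crop(b,(int(u[0]),int(u[1])))]))
E
```

```text
t 12.53 [ 0.4904 -0.0783  0.1882] [179.98   0.22 155.21] F [ 0.1  0.2 -0.4] open 0.0424 grip 0.0
0.5377,-0.1002,0.19,245.1 shift [-2.608e-01 -2.000e-04 -7.900e-03] minrows 1 turn [-0.0013  0.0016 -0.749 ] minrows 9
0.5377,-0.1002,0.0813 shift [ 0.     -0.      0.5435] minrows 2
```

View pics/m4.png

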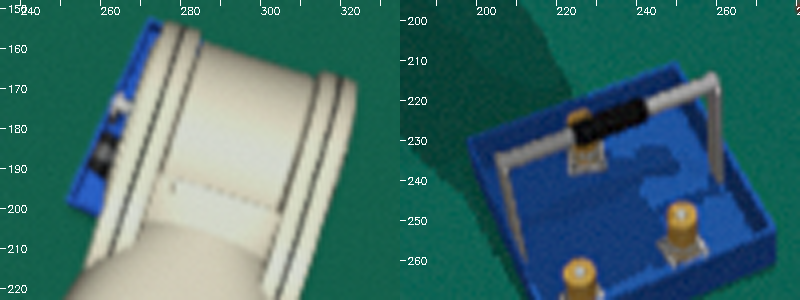

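The last connector stands upright in the tray (scene crop, about (226,230) px) and the tray hasn't moved. Now I'll shift over the bar, turn 90° and go down.

Call:
{"method": "apply_moves", "body": {
  "deltas": [
    [-0.06,0,0,0,0,0],
    [-0.12,0,0,0,0,0],
    [-0.08,0,-0.008,0,0,0],
    [0,0,0,0,0,-0.05],
    [0,0,0,0,0,-0.08],
    [0,0,0,0,0,-0.08],
    [0,0,0,0,0,-0.08],
    [0,0,0,0,0,-0.08],
    [0,0,0,0,0,-0.08],
    [0,0,0,0,0,-0.08]
  ],
  "hand": 1
}}

```text
clock: 13.88
tool_pos: [0.5372, -0.1002, 0.1865]
ee_rot: [3.14, -0.001, -2.459]
wrist_force: [0.5, -0.9, -0.2]
opening: 0.0855
grasp_force: 0.0
```

Call:
{"method": "apply_moves", "body": {
  "deltas": [
    [0,0,0,0,0,-0.08],
    [0,0,0,0,0,-0.08],
    [0,0,0,0,0,-0.06],
    [0,0,0,0,0,0],
    [0,0,0,0,0,0]
  ]
}}

```text
clock: 14.5
tool_pos: [0.537, -0.1, 0.1871]
ee_rot: [3.141, -0.0, -2.006]
wrist_force: [0.5, 0.0, -0.2]
opening: 0.0854
grasp_force: 0.0
```

```bash
python3 mv.py 0.5377,-0.1002,0.19,245.1  0.5377,-0.1002,0.0813
```

```text
t 14.50 [ 0.537  -0.1     0.1871] [ 1.7995e+02 -1.0000e-02 -1.1495e+02] F [ 0.5  0.  -0.2] open 0.0854 grip 0.0
0.5377,-0.1002,0.19,245.1 shift [-0.0007 -0.0034 -0.0147] minrows 1 turn [ 0.0005 -0.     -0.0005] minrows 1
0.5377,-0.1002,0.0813 shift [ 0.     -0.      0.5435] minrows 2
```

Call:
{"method": "apply_moves", "body": {
  "deltas": [
    [0,-0.003,0.08,0,0,0],
    [0,0,0.12,0,0,0],
    [0,0,0.12,0,0,0],
    [0,0,0.1,0,0,0],
    [0,0,0.07,0,0,0],
    [0,0,0.04,0,0,0],
    [0,0,0,0,0,0]
  ]
}}

```text
clock: 15.38
tool_pos: [0.5374, -0.1002, 0.0815]
ee_rot: [3.141, -0.0, -2.004]
wrist_force: [-1.0, 0.7, -0.3]
opening: 0.0853
grasp_force: 0.0
```

Call:
{"method": "apply_moves", "body": {
  "deltas": [
    [0,0,0,0,0,0],
    [0,0,0,0,0,0],
    [0,0,0,0,0,0],
    [0,0,0,0,0,0],
    [0,0,0,0,0,0],
    [0,0,0,0,0,0],
    [0,0,0,0,0,0],
    [0,0,0,0,0,0],
    [0,0,0,0,0,0]
  ],
  "hand": 0
}}

```text
clock: 16.5
tool_pos: [0.5376, -0.1003, 0.082]
ee_rot: [-3.141, 0.0, -2.004]
wrist_force: [0.5, 0.1, 5.7]
opening: 0.0127
grasp_force: 59.6
```

Call:
{"method": "apply_moves", "body": {
  "deltas": [
    [0,0,-0.02,0,0,0],
    [0,0,-0.04,0,0,0],
    [0,0,-0.07,0,0,0],
    [0,0,-0.07,0,0,0],
    [0,0,-0.03,0,0,0],
    [0,0,0,0,0,0],
    [0,0,0,0,0,0]
  ]
}}

```text
clock: 17.38
tool_pos: [0.5372, -0.1001, 0.1273]
ee_rot: [3.141, -0.0, -2.003]
wrist_force: [-0.8, 0.2, -4.5]
opening: 0.0129
grasp_force: 58.6
```

```bash
python3 mv.py ; python3 - <<'E'
from h import *
a=grab_frame("top");b=grab_frame("scene")
u=pix("scene",(.53,-.1,.09))
cv2.imwrite("pics/m5.png",crop(b,(int(u[0]),int(u[1])-8),100,100,5))
E
```

```text
t 17.38 [ 0.5372 -0.1001  0.1273] [ 179.96   -0.   -114.79] F [-0.8  0.2 -4.5] open 0.0129 grip 58.6
```

View pics/m5.png

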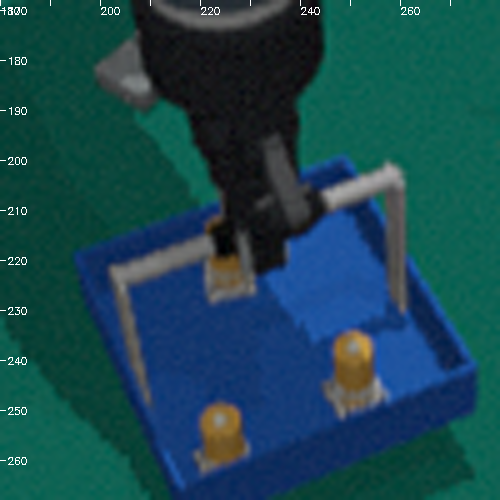

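The tray is lifted level with all three connectors inside: (223,425), (353,358) and (230,270) in the crop. I'll lift it higher and carry it over the red stand.

Call:
{"method": "apply_moves", "body": {
  "deltas": [
    [0,0,-0.04,0,0,0],
    [0,0,-0.08,0,0,0],
    [0,0,-0.12,0,0,0],
    [0,0,-0.14,0,0,0],
    [0,0,-0.14,0,0,0],
    [0,0,-0.13,0,0,0],
    [0,0,-0.09,0,0,0],
    [0,0,-0.05,0,0,0],
    [0,0,0,0,0,0]
  ]
}}

```text
clock: 18.6
tool_pos: [0.5376, -0.1002, 0.2861]
ee_rot: [-3.141, 0.0, -2.003]
wrist_force: [0.4, -0.3, -4.9]
opening: 0.013
grasp_force: 58.7
```

```bash
python3 mv.py 0.4296,0.3443,0.285,289.8 0.4296,0.3443,0.164
```

```text
t 18.60 [ 0.5376 -0.1002  0.2861] [-179.95    0.   -114.79] F [ 0.4 -0.3 -4.9] open 0.0130 grip 58.7
0.4296,0.3443,0.285,289.8 shift [-1.7914  1.4221  0.0044] minrows 8 turn [-4.000e-04 -1.000e-04 -3.716e-01] minrows 5
0.4296,0.3443,0.164 shift [-0.    -0.     0.605] minrows 2
```

Call:
{"method": "apply_moves", "body": {
  "deltas": [
    [-0.021,0.017,0,0,0,0],
    [-0.053,0.042,0,0,0,0],
    [-0.084,0.067,0,0,0,0],
    [-0.105,0.084,0,0,0,0],
    [-0.105,0.084,0,0,0,0],
    [-0.105,0.084,0,0,0,0],
    [-0.105,0.084,0,0,0,0],
    [-0.105,0.084,0,0,0,0],
    [-0.105,0.084,0,0,0,0],
    [-0.105,0.084,0,0,0,0]
  ]
}}

```text
clock: 19.85
tool_pos: [0.4814, 0.1239, 0.2858]
ee_rot: [3.142, 0.0, -2.002]
wrist_force: [0.4, -0.8, -4.9]
opening: 0.0131
grasp_force: 58.7
```

Call:
{"method": "apply_moves", "body": {
  "deltas": [
    [-0.105,0.084,0,0,0,0],
    [-0.105,0.084,0,0,0,0],
    [-0.105,0.084,0,0,0,0],
    [-0.105,0.084,0,0,0,0],
    [-0.105,0.084,0,0,0,0],
    [-0.105,0.084,0,0,0,0],
    [-0.105,0.084,0,0,0,0],
    [-0.084,0.067,0,0,0,0],
    [-0.053,0.042,0,0,0,0],
    [-0.021,0.017,0,0,0,0]
  ]
}}

```text
clock: 21.1
tool_pos: [0.4271, 0.3447, 0.2856]
ee_rot: [3.142, -0.0, -2.002]
wrist_force: [0.5, -0.3, -4.8]
opening: 0.0131
grasp_force: 58.7
```

Call:
{"method": "apply_moves", "body": {
  "deltas": [
    [0,0,0,0,0,-0.015],
    [0,0,0,0,0,-0.03],
    [0,0,0,0,0,-0.045],
    [0,0,0,0,0,-0.055],
    [0,0,0,0,0,-0.06],
    [0,0,0,0,0,-0.06],
    [0,0,0,0,0,-0.05],
    [0,0,0,0,0,-0.035],
    [0,0,0,0,0,-0.02],
    [0,0,0,0,0,0]
  ]
}}

```text
clock: 22.35
tool_pos: [0.4282, 0.3432, 0.2858]
ee_rot: [-3.142, -0.0, -1.229]
wrist_force: [-0.1, 0.4, -4.2]
opening: 0.0128
grasp_force: 58.7
```

```bash
python3 mv.py 0.4296,0.3443,0.285,289.8 0.4296,0.3443,0.164
```

```text
t 22.35 [0.4282 0.3432 0.2858] [-1.800e+02 -1.000e-02 -7.041e+01] F [-0.1  0.4 -4.2] open 0.0128 grip 58.7
0.4296,0.3443,0.285,289.8 shift [-0.0029 -0.0086  0.0038] minrows 1 turn [-0.     -0.0001 -0.0018] minrows 1
0.4296,0.3443,0.164 shift [-0.    -0.     0.605] minrows 2
```

Call:
{"method": "apply_moves", "body": {
  "deltas": [
    [0,0,0.03,0,0,0],
    [0,0,0.06,0,0,0],
    [0,0,0.09,0,0,0],
    [0,0,0.1,0,0,0],
    [0,0,0.1,0,0,0],
    [0,0,0.1,0,0,0],
    [0,0,0.07,0,0,0],
    [0,0,0.04,0,0,0],
    [0,0,0.018,0,0,0],
    [0,0,0,0,0,0]
  ]
}}

```text
clock: 23.6
tool_pos: [0.428, 0.344, 0.1643]
ee_rot: [-3.141, 0.0, -1.229]
wrist_force: [-0.4, 0.4, -4.6]
opening: 0.0129
grasp_force: 58.7
```

```bash
python3 mv.py 0.5426,0.3847,0.164; python3 - <<'E'
from h import *
b=grab_frame("scene")
u=pix("scene",(.48,.36,.15));print(u)
cv2.imwrite("pics/m6.png",crop(b,(int(u[0]),int(u[1])),133,100,6))
E
```

```text
t 23.60 [0.428  0.344  0.1643] [-179.98    0.    -70.39] F [-0.4  0.4 -4.6] open 0.0129 grip 58.7
0.5426,0.3847,0.164 shift [ 3.00e-04 -6.08e-01  1.70e-03] minrows 2 
(np.float64(319.61401202979164), np.float64(111.91932601119082))
```

View pics/m6.png

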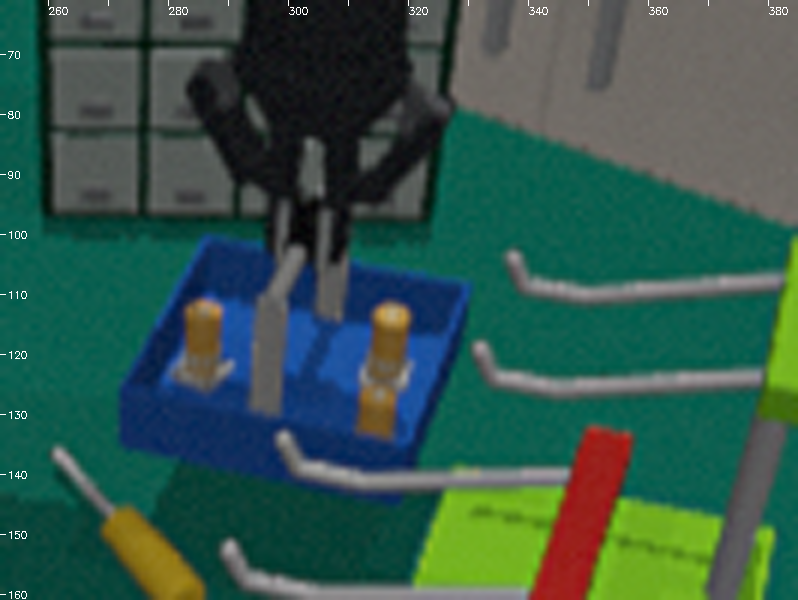

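All three connectors are inside, and the tray is level in front of the green hook tips (crop (515,258) and (483,348)). I'll slide it straight in towards the seat.

Call:
{"method": "apply_moves", "body": {
  "deltas": [
    [0,-0.02,0,0,0,0],
    [0,-0.04,0,0,0,0],
    [0,-0.06,0,0,0,0],
    [0,-0.06,0,0,0,0],
    [0,-0.06,0,0,0,0],
    [0,-0.06,0,0,0,0],
    [0,-0.06,0,0,0,0],
    [0,-0.04,0,0,0,0],
    [0,-0.02,0,0,0,0],
    [0,0,0,0,0,0]
  ]
}}

```text
clock: 24.9
tool_pos: [0.5071, 0.3721, 0.164]
ee_rot: [3.141, -0.0, -1.229]
wrist_force: [0.0, 0.8, -4.3]
opening: 0.0133
grasp_force: 58.7
```

Call:
{"method": "apply_moves", "body": {
  "deltas": [
    [0,-0.02,0,0,0,0],
    [0,-0.04,0,0,0,0],
    [0,-0.05,0,0,0,0],
    [0,-0.04,0,0,0,0],
    [0,-0.025,0,0,0,0],
    [0,-0.013,0,0,0,0],
    [0,0,0,0,0,0],
    [0,0,0,0,0,0]
  ]
}}

```text
clock: 25.9
tool_pos: [0.5423, 0.3847, 0.1641]
ee_rot: [3.141, -0.0, -1.228]
wrist_force: [-0.3, 0.1, -5.2]
opening: 0.0129
grasp_force: 58.7
```

```bash
python3 mv.py 0.5426,0.3847,0.137; python3 - <<'E'
from h import *
b=grab_frame("scene");a=grab_frame("top")
u=pix("scene",(.54,.38,.15))
R=lambda x,y,z:(.5426+x*.9415-y*.337,.3847+x*.337+y*.9415,z)
print("bar -y end pred",pix("scene",R(0,-.068,.187)),"hook- tip",pix("scene",R(-.024,-.042,.164)))
cv2.imwrite("pics/m7.png",crop(b,(int(u[0]),int(u[1])),100,100,6))
E
```

```text
t 25.90 [0.5423 0.3847 0.1641] [179.99  -0.   -70.39] F [-0.3  0.1 -5.2] open 0.0129 grip 58.7
0.5426,0.3847,0.137 shift [ 0.0003 -0.0017  0.1356] minrows 1 
bar -y end pred (np.float64(339.4160175306065), np.float64(117.71052531507151)) hook- tip (np.float64(331.6772316041136), np.float64(117.91175031529997))
```

View pics/m7.png

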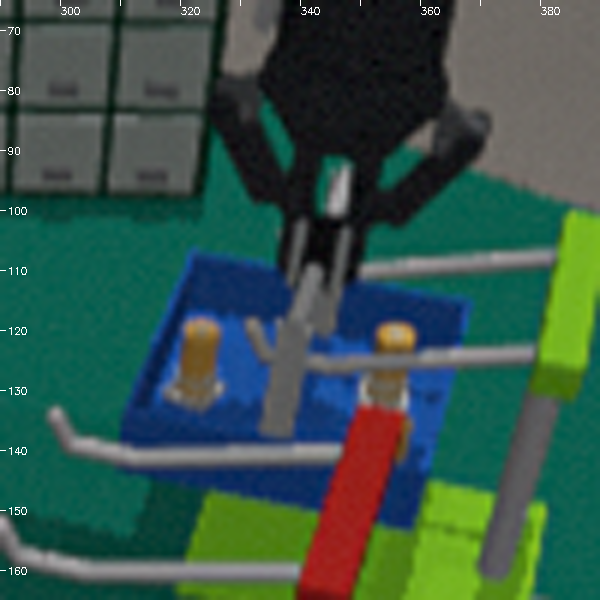

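The bar is behind the hook tips (tip at about (250,322), bar end at about (300,300) in the crop) and all the connectors are in. I'll lower gently.

Call:
{"method": "apply_moves", "body": {
  "deltas": [
    [0,0,0.015,0,0,0],
    [0,0,0.02,0,0,0],
    [0,0,0.025,0,0,0],
    [0,0,0.025,0,0,0],
    [0,0,0.02,0,0,0],
    [0,0,0.01,0,0,0],
    [0,0,0.005,0,0,0],
    [0,0,0,0,0,0]
  ]
}}

```text
clock: 27.0
tool_pos: [0.5425, 0.3847, 0.1401]
ee_rot: [-3.141, 0.0, -1.229]
wrist_force: [0.3, -0.6, -4.9]
opening: 0.0127
grasp_force: 58.7
```

Call:
{"method": "apply_moves", "body": {
  "deltas": [
    [0,0,0.004,0,0,0],
    [0,0,0.004,0,0,0],
    [0,0,0.004,0,0,0],
    [0,0,0,0,0,0]
  ]
}}

```text
clock: 27.5
tool_pos: [0.5424, 0.3847, 0.1376]
ee_rot: [3.141, -0.0, -1.228]
wrist_force: [-0.1, 0.1, -5.4]
opening: 0.0127
grasp_force: 58.7
```

Call:
{"method": "apply_moves", "body": {
  "deltas": [
    [0,0,0.004,0,0,0],
    [0,0,0.003,0,0,0],
    [0,0,0,0,0,0]
  ]
}}

```text
clock: 27.88
tool_pos: [0.5426, 0.3847, 0.1368]
ee_rot: [-3.141, 0.0, -1.229]
wrist_force: [-0.5, 0.0, -0.2]
opening: 0.0131
grasp_force: 59.3
```

The load has transferred to the hooks. I'll open the gripper and back off upward.

Call:
{"method": "apply_moves", "body": {
  "deltas": [
    [0,0,0,0,0,0],
    [0,0,0,0,0,0],
    [0,0,0,0,0,0],
    [0,0,0,0,0,0],
    [0,0,0,0,0,0],
    [0,0,0,0,0,0],
    [0,0,0,0,0,0]
  ],
  "hand": 0.8
}}

```text
clock: 28.75
tool_pos: [0.5425, 0.3847, 0.1363]
ee_rot: [-3.142, 0.0, -1.229]
wrist_force: [0.0, -0.4, 1.1]
opening: 0.0683
grasp_force: 0.0
```

Call:
{"method": "apply_moves", "body": {
  "deltas": [
    [0,0,-0.02,0,0,0],
    [0,0,-0.05,0,0,0],
    [0,0,-0.1,0,0,0],
    [0,0,-0.14,0,0,0],
    [0,0,-0.14,0,0,0],
    [0,0,-0.1,0,0,0],
    [0,0,-0.05,0,0,0],
    [0,0,0,0,0,0],
    [0,0,0,0,0,0],
    [0,0,0,0,0,0]
  ]
}}

```text
clock: 30.0
tool_pos: [0.5423, 0.3846, 0.2554]
ee_rot: [3.14, -0.0, -1.229]
wrist_force: [0.3, -0.2, -0.1]
opening: 0.0685
grasp_force: 0.0
```

```bash
python3 mv.py; python3 - <<'E'
from h import *
b=grab_frame("scene")
u=pix("scene",(.54,.38,.15))
cv2.imwrite("pics/m8.png",crop(b,(int(u[0]),int(u[1])),100,100,6))
E
```

```text
t 30.00 [0.5423 0.3846 0.2554] [ 1.7992e+02 -1.0000e-02 -7.0390e+01] F [ 0.3 -0.2 -0.1] open 0.0685 grip 0.0
```

View pics/m8.png

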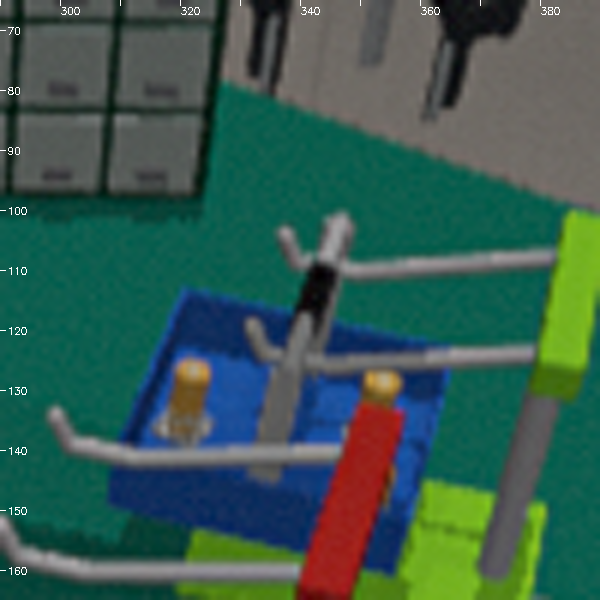

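The tray hangs on both green hooks behind their tips, tilted only slightly, with the connectors inside and the gripper clear. I'll let it settle, check for motion by frame difference, and hand in.

Call:
{"method": "apply_moves", "body": {
  "deltas": [
    [0,0,0,0,0,0],
    [0,0,0,0,0,0],
    [0,0,0,0,0,0],
    [0,0,0,0,0,0],
    [0,0,0,0,0,0],
    [0,0,0,0,0,0],
    [0,0,0,0,0,0],
    [0,0,0,0,0,0],
    [0,0,0,0,0,0],
    [0,0,0,0,0,0]
  ]
}}

```text
clock: 31.3
tool_pos: [0.5425, 0.3847, 0.2563]
ee_rot: [-3.142, 0.0, -1.229]
wrist_force: [-0.9, -0.1, -1.0]
opening: 0.0679
grasp_force: 0.0
```

Call:
{"method": "apply_moves", "body": {
  "deltas": [
    [0,0,0,0,0,0],
    [0,0,0,0,0,0],
    [0,0,0,0,0,0],
    [0,0,0,0,0,0],
    [0,0,0,0,0,0],
    [0,0,0,0,0,0],
    [0,0,0,0,0,0],
    [0,0,0,0,0,0],
    [0,0,0,0,0,0],
    [0,0,0,0,0,0]
  ]
}}

```text
clock: 32.55
tool_pos: [0.5424, 0.3847, 0.2562]
ee_rot: [3.142, 0.0, -1.229]
wrist_force: [-0.8, -0.4, 0.2]
opening: 0.0684
grasp_force: 0.0
```

```bash
python3 - <<'E'
from h import *
fs=[grab_frame("scene").astype(float) for _ in range(8)]
s=np.s_[100:160,305:385]; t=np.s_[200:300,100:200]
# edge columns of the tray vs static noise
for f in fs[1:]: print(round(np.abs(f[s]-fs[0][s]).mean(),2),round(np.abs(f[t]-fs[0][t]).mean(),2))
old=cv2.imread("pics/m8.png")
x0,y0=[int(k)-50 for k in pix("scene",(.54,.38,.15))]
now=cv2.resize(fs[0][y0:y0+100,x0:x0+100,::-1].astype(np.uint8),None,fx=6,fy=6,interpolation=cv2.INTER_CUBIC)
g=lambda im:cv2.inRange(im,(100,0,0),(255,110,70))[250:]
for im in(old,now): print(cv2.boundingRect(g(im)))
E
```

```text
2.39 2.89
2.4 2.89
2.4 2.87
2.39 2.88
2.4 2.86
2.41 2.86
2.44 2.9
(117, 4, 423, 346)
(55, 4, 485, 346)
```

At rest: the tray region shows only image noise. Handing in.

```bash
python3 -c "
from plant import arm
print(arm.close_job())"
```

```text
the job is handed in; nothing more can be done
None
```

The job is handed in at about 33 s of the 61 s limit: the tray hangs at rest on both green hooks with all three connectors inside and the arm clear; the hand-in returned no verdict.

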